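# Change over the retained samples in the sample cabinet

### The arm

A 7-joint arm with a two-finger parallel gripper is mounted at the origin on the work surface. World frame = base frame: x ahead of the robot, y to its left, z up, the work surface at z = 0. Lengths are in m, angles in rad, forces in N, time in s.
With the tool pointing down it reaches from about 0.4 to 0.85 m from the base axis. Payload 4.5 kg.
Tool frame: the origin (TCP) lies midway between the tips of the shut fingers; the grasp point (between the pads) lies 19 mm behind it; z points along the fingers, y is the line along which they close (so a half turn about z gives the same grasp; the last joint's range is limited). The gripper opens to 88 mm and grips with 3 to 60 N. Pads are 18 mm wide; open, the fingers measure 123 mm over their backs; the gripper's body (75 mm by 187 mm) begins 45 mm behind the grasp point.
Start: joints at [1.201, 0.689, -0.195, 1.565, 0.157, 0.902, -0.215], TCP at [0.246, -0.575, 0.239] pointing down, gripper open.
Joint ranges: [-3.01, 3.01], [-0.46, 2.08], [-1.47, 1.51], [0.13, 2.56], [-1, 4.14], [0.04, 2.09], [-2.66, 2.66]. Speed limits (rad/s): [2.57, 2.57, 3.14, 3.14, 3.14, 3.14, 3.14].

### API

Orientations are given as a unit quaternion [x, y, z, w].
In Python, from plant import sensors, eyes, finish_job gives the robot as it stands.
- The arm moves only by the tool send_rows, never from a script. Its argument "rows" is text: rows parted by semicolons, each of 4 numbers parted by spaces: the shift along the tool's x, y, z normalised to -1 to 1, where 1 is 30 cm, then the turn about the tool's z normalised to -1 to 1, where 1 is 2 pi rad. A call has 1 to 10 rows; each row is the pose to reach, as a shift and turn from the pose commanded when the call began, along the tool's axes at that moment, turning the shorter way round; what a row does not reach only later rows make up. A row lasts 1/12 s, in which the tool goes at most 41.7 mm and 7.16 degrees, less where a joint would pass 70% of its speed; a pose out of reach is approached as far as the arm can. A call with a number of a shift or a turn outside -1 to 1 is refused whole. A call with a gripper value outside its range is refused whole. "jaw" is the closure, from -1 (fully open) to 1 (shut), set as the call begins (left out, the last holds). The fingers move at their own pace and stop on an object; "force" is the grip in N (left out, the last holds). Time passes only in rows, so rows that repeat a pose let the fingers close. It gives the time, the measured TCP pose, the force, the opening and the grip force at its end, in the units of the state.
- sensors.get_state(): the state, without advancing time (a new reading comes with each control period).
- eyes.snapshot(name): name is "scene" or "top" or "wrist"; returns (picture, depth): 400x640x3 uint8, red, green, blue; 400x640 float32, m along the optical axis (not along the pixel's ray), 0 where there is no reading.
- eyes.calibration(name): a dict with "fov_y" (degrees; the focal length in pixels is half the picture's height over the tangent of half this angle, whatever the lens; pixels are square), "cx", "cy" (the principal point, pixels), "world_from_camera" (4x4, takes a point from camera to world coordinates). Camera axes: x right, y down, z forward; pixel columns grow to the right and rows downward; lengths in m; the calibration is good to about 2 mm. A picture is of the moment at which its call begins: read the wrist's pose just before it. calibration takes no time and is no camera call; for the wrist camera it gives the pose at the moment of the call.
- finish_job(): hands the job in; it is judged then, once.
The state is a dict: "clock": time; "q": joint angles; "qd": joint speeds; "joint_torque": joint torques, N m; "tool_pos": TCP position; "eef_rot": TCP orientation; "contact_force": force on the tool from outside, world axes, zero at the start; "moment": the same for the moment, N m; "opening": opening from 0.0 (shut) to 1.0 (fully open); "finger_force": force on a finger pad.
Only numpy, scipy, OpenCV 4.12 (cv2) and the standard library are available. Lean on these libraries where they do the work, as an engineer would, in place of code of your own. Each camera call takes 0.05 s, during which the arm holds its last target. There are 200 camera calls.

### The job

Swing the white sample cabinet's door open by its handle. Take any expired, red-capped bottles out of the rack on the inside of the door and put them in the small yellow crate, leave the blue-capped one in the rack, and stand every fresh, green-capped bottle (some have fallen over on the bench) upright in the free bays of the rack, one to a bay. When all that is done, shut the door fully; leave the steel bowl by the crate where it stands.

Things in the scene. Friction and masses are not known exactly. Their poses are not given: they have to be found in the camera images.
- door (a joint): door angle of the fixed white cabinet (240 mm deep, 300 wide, 220 high, on the bench, placed differently each time): 0 shut, grows as it swings out towards the robot, stop at 1.9 rad; stays where it is left (hinge friction 0.1 N m). Vertical hinge on the front's +y edge; panel 300 wide, 15 thick, 10 to 215 mm above the bench.
- door_hinge (a point): point on the door's hinge axis, 110 mm above the bench, turns with the door; seen from it the panel extends 300 mm along its -y, the outer face is 15 mm along -x, the inner face at x = 0
- handle_grip (a point): point on the axis of the door's dark steel vertical bar handle (14 mm in diameter, 100 to 205 mm above the bench, 40 mm off the outer face, on standoffs 12 mm tall at 187 and 112 mm), 187 mm above the bench, to be pinched from above; turns with the door, its -x points away from the face. It lies 275 mm along -y and 55 mm along -x of the hinge axis.
- bay0 (a point): floor centre of the hinge-side bay of the rack inside the door, 105 mm above the bench, 31 mm from the panel's inner face; turns with it: x away from the panel, y along it towards the hinge, z up. Three bays in a row, pitch 74 mm, each 64 (along the door) x 62 mm inside; 10 mm dividers and front lip 30 mm high. Reached from above with the door open, fingers closing along the row.
- bay1 (a point): floor centre of the middle bay of the rack inside the door, 105 mm above the bench, 31 mm from the panel's inner face; turns with it: x away from the panel, y along it towards the hinge, z up. Sized as bay0.
- bay2 (a point): floor centre of the handle-side bay of the rack inside the door, 105 mm above the bench, 31 mm from the panel's inner face; turns with it: x away from the panel, y along it towards the hinge, z up. Sized as bay0.
- fresh1: square sample bottle, body 40 x 40 x 54 mm with a round green screw cap 30 mm in diameter and 32 mm tall on top (86 mm overall, 120 g); origin at the centre of its underside, z towards the cap. Fresh; starts lying on its side on the bench. None if absent from this run.
- fresh2: square sample bottle, body 40 x 40 x 54 mm with a round green screw cap 30 mm in diameter and 32 mm tall on top (86 mm overall, 120 g); origin at the centre of its underside, z towards the cap. Fresh; starts lying on its side on the bench. None if absent from this run.
- fresh3: square sample bottle, body 40 x 40 x 54 mm with a round green screw cap 30 mm in diameter and 32 mm tall on top (86 mm overall, 120 g); origin at the centre of its underside, z towards the cap. Fresh; starts standing on the bench. None if absent from this run.
- old1: square sample bottle, body 40 x 40 x 54 mm with a round red screw cap 30 mm in diameter and 32 mm tall on top (86 mm overall, 120 g); origin at the centre of its underside, z towards the cap. Expired; starts standing in a bay of the rack. None if absent from this run.
- old2: square sample bottle, body 40 x 40 x 54 mm with a round red screw cap 30 mm in diameter and 32 mm tall on top (86 mm overall, 120 g); origin at the centre of its underside, z towards the cap. Expired; starts standing in a bay of the rack. None if absent from this run.
- kept: square sample bottle, body 40 x 40 x 54 mm with a round blue screw cap 30 mm in diameter and 32 mm tall on top (86 mm overall, 120 g); origin at the centre of its underside, z towards the cap. Still valid; starts standing in a bay of the rack.
- crate: small loose yellow open crate, outside 190 (x) x 200 (y) x 70 mm high, walls and floor 6 mm, 0.5 kg; origin at the centre of its underside
- bowl: steel bowl, 96 mm wide, 45 high, origin at the centre of its underside; a bystander, to be left where it stands
Things that resemble listed ones, but are neither listed nor needed, are in the scene too. Leave any purple look-alike of the fresh3 alone.

How it is judged:
By the outcome, as a careful person would: the job done as asked, in the order asked, and still so for the second after the job is handed in, with the robot touching nothing.
Of old1, old2 only 1 to 2 are there at a start; the rules pass over those that are not, and their reading is None.
Of fresh1, fresh2, fresh3 only 2 to 2 are there at a start; the rules pass over those that are not, and their reading is None.
At some moment in a run one of crate, fresh1, fresh2, fresh3 may be knocked a few centimetres aside while the robot is not near it.
Once in a run the grip may slacken for a moment while it holds something.
It also fails if it takes over 210 s, if anything falls off the work surface, if the arm or the gripper's body presses on something with over 40 N, if the wrist force passes 120 N, or if a joint passes its speed limit or range.

## Working session

There is one attempt and no reset: what is moved stays moved. The work goes in short steps, Python scripts to look and compute and a tool call to move; the robot and the scene stay as the last step left them, time stands still between calls to the robot, and variables do not carry over. Pictures are saved under pics/ and viewed, at most 14 in all, crops included, and the job is handed in when it is done.

Besides the shell and the picture viewer there is one more tool, called as name(argument=value, ...) on one line, values as JSON. send_rows: Moves the arm, as the interface text tells. Scaled input: -1 to 1 covers 30 cm each way for a shift and 2 pi rad each way for a turn. Its arguments: {"type":"object","properties":{"rows":{"type":"string"},"jaw":{"type":"number"},"force":{"type":"number"}},"required":["rows"]}

```bash
ls; mkdir -p pics; cat > h.py <<'E'
import numpy as np, cv2, sys
sys.path.insert(0,'.')
from plant import sensors, eyes, finish_job
from scipy.spatial.transform import Rotation as R
def snap(n,save=None):
    c=eyes.calibration(n); im,d=eyes.snapshot(n)
    if save: cv2.imwrite('pics/'+save,cv2.cvtColor(im,cv2.COLOR_RGB2BGR))
    f=im.shape[0]/2/np.tan(np.radians(c['fov_y'])/2)
    v,u=np.mgrid[:400,:640]
    T=np.array(c['world_from_camera'])
    P=np.stack([(u-c['cx'])/f*d,(v-c['cy'])/f*d,d],-1)@T[:3,:3].T+T[:3,3]
    P[d==0]=np.nan
    return im,d,P,T,f,c
def st():
    s=sensors.get_state(); 
    return s
def go(p,yaw=None):
    "tool shift (units) to world p, and turn for tool y axis at heading yaw"
    s=st(); r=R.from_quat(s['eef_rot']); M=r.as_matrix()
    sh=M.T@(np.array(p)-s['tool_pos'])/0.3
    t=0
    if yaw is not None:
        yt=M.T@np.array([np.cos(yaw),np.sin(yaw),0]); t=np.arctan2(yt[1],yt[0])-np.pi/2
        t=(t+np.pi/2)%np.pi-np.pi/2
    print('shift',sh.round(4),'turn',round(t/2/np.pi,4),'alt',round((t-np.sign(t)*np.pi)/2/np.pi,4),'q7',np.round(s['q'][6],2),'rows',np.linalg.norm(sh)*.3/.0417,abs(t)/np.radians(7.16))
E
python3 - <<'E'
from h import *
s=st();print({k:np.round(v,3) for k,v in s.items()}); print(R.from_quat(s['eef_rot']).as_matrix().round(2))
for n in('scene','top','wrist'):
    im,d,P,T,f,c=snap(n,n+'0.png'); print(n,T.round(3).tolist(),f,c['cx'],c['cy'],(d==0).mean())
E
```

```text
pics
{'clock': np.float64(0.0), 'q': array([ 1.201,  0.69 , -0.195,  1.566,  0.157,  0.902, -0.215]), 'qd': array([ 0.   ,  0.   ,  0.002,  0.001,  0.002, -0.001,  0.001]), 'joint_torque': array([ 1.0000e-03, -5.2757e+01, -1.2670e+00, -1.5343e+01, -5.3000e-02,
        6.0000e-03,  0.0000e+00]), 'tool_pos': array([ 0.245, -0.574,  0.238]), 'eef_rot': array([ 0.98 ,  0.201, -0.   , -0.001]), 'contact_force': array([0.217, 0.03 , 0.139]), 'moment': array([-0.006,  0.021, -0.025]), 'finger_force': np.float64(0.0), 'opening': np.float64(0.999)}
[[ 0.92  0.39 -0.  ]
 [ 0.39 -0.92  0.  ]
 [-0.   -0.   -1.  ]]
scene [[0.555, 0.72, -0.417, 1.064], [0.832, -0.475, 0.288, -0.285], [0.009, -0.506, -0.862, 1.174], [0.0, 0.0, 0.0, 1.0]] 429.08184540994836 323.5867837746137 201.04307733824382 0.00409375
top [[0.024, -0.989, 0.144, 0.426], [-1.0, -0.026, -0.012, 0.068], [0.015, -0.143, -0.99, 1.14], [0.0, 0.0, 0.0, 1.0]] 461.0093293263936 318.1802287956497 191.44954512595453 0.00398828125
wrist [[0.394, -0.881, -0.263, 0.313], [-0.919, -0.378, -0.111, -0.547], [-0.001, 0.285, -0.958, 0.384], [0.0, 0.0, 0.0, 1.0]] 296.7025336258756 319.9623037173023 201.48667585698448 0.004140625
```

```bash
python3 -c "
import cv2,numpy as np
a=[cv2.imread('pics/%s0.png'%n) for n in('scene','top')]
cv2.imwrite('pics/st.png',cv2.resize(np.vstack(a),(480,600)))"
```

```text
(no output)
```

View pics/scene0.png

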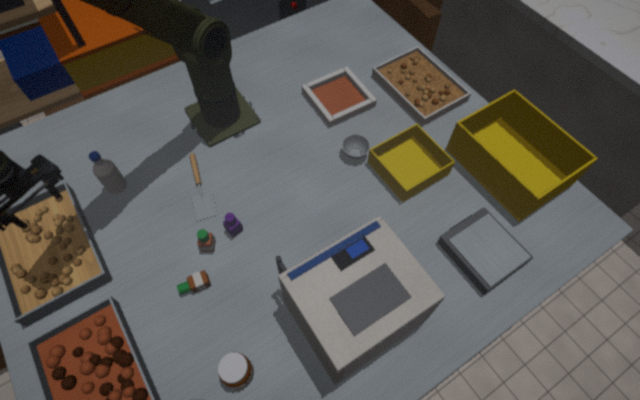

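View pics/top0.png

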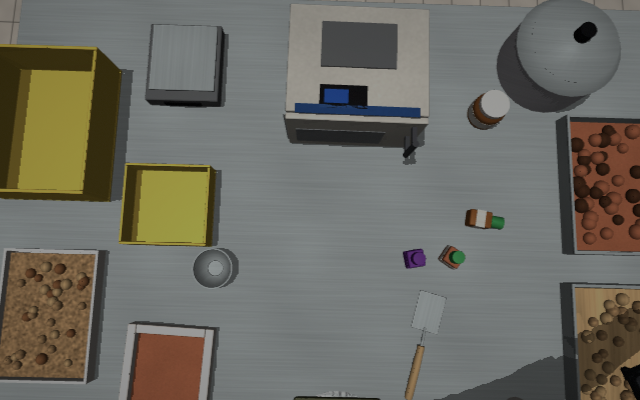

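The scene view shows the cabinet with its handle at (283,265), the small crate at (410,160) and the bowl at (355,148). The green-capped bottles are at (205,240), standing, and (195,283), lying, with a purple look-alike at (232,223). In the top view the handle is at (410,148), the crate at (167,205), the standing fresh bottle at (453,257) and the lying one at (486,219).

```bash
cat >> h.py <<'E'
def blobs(im,P,lo,hi,amin=25,z=(0,0.3)):
    hsv=cv2.cvtColor(im,cv2.COLOR_RGB2HSV)
    m=cv2.inRange(hsv,np.array(lo),np.array(hi))
    n,l,s,c=cv2.connectedComponentsWithStats(m)
    out=[]
    for i in range(1,n):
        if s[i,4]<amin: continue
        q=P[l==i]; q=q[~np.isnan(q[:,0])]
        if len(q)==0: continue
        md=np.median(q,0)
        if z[0]<md[2]<z[1]: out.append((c[i],s[i,4],md,q))
    return out
E
python3 - <<'E'
from h import *
for n in('top','scene'):
    im,d,P,T,f,c=snap(n); print(n)
    for nm,lo,hi in(('green',(45,90,40),(85,255,255)),('purple',(130,80,30),(160,255,255)),('yellow',(22,120,60),(34,255,255)),('orange',(3,100,60),(15,255,255))):
        for b in blobs(im,P,lo,hi): 
            q=b[3]; print(nm,b[0].round(),b[1],b[2].round(3),'lo',np.percentile(q,2,0).round(3),'hi',np.percentile(q,98,0).round(3))
    m=(abs(P[...,2]-0.22)<0.008)
    q=P[m][:,:2].astype(np.float32); 
    cc=np.median(q,0); q=q[np.linalg.norm(q-cc,axis=1)<.25]
    r=cv2.minAreaRect(q); print('cab',len(q),r,cv2.boxPoints(r).round(3).tolist())
    # dark handle: 
    m=(P[...,2]>0.19)&(P[...,2]<.212)&(P[...,0]<cc[0]-.12)&(abs(P[...,1]-cc[1])<.2)
    q=P[m]; print('handle',len(q), np.median(q,0), q[::max(1,len(q)//12)].round(3).tolist())
    b=(P[...,2]>.035)&(P[...,2]<.05)
    if n=='top':
        for rr in (b,): 
            q=P[240:295,185:240][b[240:295,185:240]]; print('bowl',q.min(0),q.max(0))
E
```

```text
top
green [497. 222.] 136 [ 0.523 -0.38   0.032] lo [ 0.51  -0.394  0.022] hi [ 0.537 -0.366  0.037]
green [458. 257.] 143 [ 0.437 -0.265  0.085] lo [ 0.425 -0.279  0.071] hi [ 0.451 -0.254  0.09 ]
purple [414. 258.] 345 [ 0.432 -0.169  0.055] lo [ 0.412 -0.192  0.013] hi [ 0.452 -0.156  0.088]
yellow [ 51. 128.] 9852 [0.728 0.724 0.008] lo [0.558 0.571 0.003] hi [0.887 0.819 0.141]
yellow [113. 149.] 28 [0.684 0.568 0.009] lo [0.661 0.567 0.004] hi [0.71  0.57  0.015]
yellow [110. 182.] 60 [0.599 0.568 0.009] lo [0.553 0.567 0.003] hi [0.653 0.571 0.016]
yellow [169. 206.] 6043 [0.544 0.42  0.006] lo [0.452 0.315 0.001] hi [0.635 0.507 0.071]
orange [484. 113.] 155 [ 0.779 -0.335  0.065] lo [ 0.766 -0.383  0.057] hi [ 0.828 -0.324  0.071]
orange [608. 187.] 6499 [ 0.624 -0.659  0.029] lo [ 0.467 -0.736  0.023] hi [ 0.778 -0.577  0.047]
orange [473. 217.] 94 [ 0.534 -0.318  0.039] lo [ 0.517 -0.326  0.034] hi [ 0.553 -0.311  0.043]
orange [488. 220.] 83 [ 0.527 -0.355  0.039] lo [ 0.511 -0.363  0.034] hi [ 0.547 -0.346  0.044]
orange [450. 257.] 113 [ 0.434 -0.256  0.052] lo [ 0.414 
[... 3108 characters left out ...]
5] lo [ 0.804 -0.383  0.056] hi [ 0.838 -0.322  0.072]
cab 13512 ((0.8373016119003296, -0.020131036639213562), (0.3008813261985779, 0.2544025182723999), 89.18507385253906) [[0.7080000042915344, -0.16899999976158142], [0.9620000123977661, -0.1720000058412552], [0.9670000076293945, 0.12800000607967377], [0.7120000123977661, 0.13199999928474426]]
handle 409 [ 0.0672421  -0.03311249  0.20406988] [[0.025, 0.06, 0.201], [0.054, 0.033, 0.195], [0.063, 0.015, 0.2], [0.062, -0.023, 0.211], [0.067, -0.013, 0.206], [0.034, -0.058, 0.194], [0.061, -0.023, 0.193], [0.711, 0.085, 0.211], [0.713, -0.018, 0.211], [0.664, -0.146, 0.202], [0.677, -0.144, 0.192], [0.692, -0.147, 0.191], [0.724, -0.169, 0.191]]
```

```bash
python3 - <<'E'
from h import *
im,d,P,T,f,c=snap('top')
for a,b in((.198,.21),(.19,.2)):
    m=(P[...,2]>a)&(P[...,2]<b)&(P[...,0]<.695)&(P[...,0]>.6)&(abs(P[...,1]+.143)<.04)
    q=P[m]; print(q.round(3).tolist())
go([.60,-.14,.30],np.pi/2+-.013)
E
```

```text
[[0.674, -0.141, 0.204], [0.673, -0.143, 0.205], [0.674, -0.145, 0.204], [0.674, -0.147, 0.205], [0.673, -0.14, 0.2], [0.671, -0.14, 0.207], [0.671, -0.143, 0.205], [0.672, -0.145, 0.203], [0.672, -0.147, 0.205], [0.672, -0.149, 0.203], [0.67, -0.137, 0.201], [0.669, -0.139, 0.204], [0.67, -0.141, 0.201], [0.669, -0.143, 0.205], [0.67, -0.145, 0.203], [0.67, -0.147, 0.204], [0.669, -0.149, 0.206], [0.668, -0.137, 0.202], [0.667, -0.139, 0.204], [0.666, -0.14, 0.208], [0.668, -0.143, 0.204], [0.667, -0.144, 0.207], [0.667, -0.147, 0.205], [0.667, -0.149, 0.205], [0.666, -0.138, 0.2], [0.665, -0.139, 0.203], [0.665, -0.141, 0.204], [0.665, -0.142, 0.207], [0.665, -0.145, 0.205], [0.664, -0.146, 0.208], [0.665, -0.149, 0.206], [0.664, -0.139, 0.201], [0.663, -0.141, 0.203], [0.663, -0.143, 0.205], [0.663, -0.145, 0.205], [0.663, -0.147, 0.205], [0.662, -0.142, 0.199], [0.661, -0.143, 0.202], [0.661, -0.145, 0.205]]
[[0.694, -0.139, 0.192], [0.694, -0.141, 0.192], [0.694, -0.144, 0.192], [0.694, -0.145, 0.193], [0.695, -0.148, 0.192], [0.692, -0.139, 0.191], [0.692, -0.142, 0.191], [0.69
[... 354 characters left out ...]
683, -0.141, 0.192], [0.684, -0.144, 0.192], [0.683, -0.146, 0.192], [0.683, -0.147, 0.194], [0.681, -0.139, 0.192], [0.681, -0.141, 0.194], [0.681, -0.144, 0.192], [0.681, -0.145, 0.193], [0.681, -0.147, 0.194], [0.679, -0.141, 0.194], [0.679, -0.143, 0.193], [0.679, -0.145, 0.193], [0.679, -0.147, 0.195], [0.676, -0.141, 0.195], [0.675, -0.139, 0.192], [0.668, -0.137, 0.193], [0.666, -0.138, 0.2], [0.666, -0.137, 0.192], [0.665, -0.138, 0.196], [0.664, -0.139, 0.192], [0.663, -0.141, 0.195], [0.662, -0.142, 0.199], [0.662, -0.141, 0.191], [0.662, -0.144, 0.19], [0.662, -0.145, 0.192]]
shift [ 1.6558 -0.8679 -0.2047] turn 0.0663 alt -0.4337 q7 -0.22 rows 13.529666446268166 3.335236382047083
```

send_rows(rows="0.9 -0.47 -0.2 0;0.9 -0.47 -0.2 0;0.9 -0.47 -0.2 0;0.9 -0.47 -0.2 0;0.9 -0.47 -0.2 0;0.9 -0.47 -0.2 0;0.9 -0.47 -0.2 0;0.9 -0.47 -0.2 0;0.9 -0.47 -0.2 0", jaw=-0.2)

```text
clock: 1.05
tool_pos: [0.4434, -0.3335, 0.3]
eef_rot: [0.979, 0.205, 0.003, -0.0]
contact_force: [0.3, 0.2, 0.1]
opening: 0.596
finger_force: 0.0
```

send_rows(rows="0.756 -0.398 0 0.0663;0.756 -0.398 0 0.0663;0.756 -0.398 0 0.0663;0.756 -0.398 0 0.0663;0.756 -0.398 0 0.0663;0.756 -0.398 0 0.0663;0.756 -0.398 0 0.0663;0.756 -0.398 0 0.0663;0.756 -0.398 0 0.0663;0.756 -0.398 0 0.0663")

```text
clock: 1.88
tool_pos: [0.5987, -0.1432, 0.2985]
eef_rot: [1.0, -0.008, -0.001, 0.001]
contact_force: [-0.7, -0.1, -0.5]
opening: 0.603
finger_force: 0.0
```

```bash
python3 - <<'E'
from h import *
s=st();print(s['clock'],s['tool_pos'],s['q'].round(2),s['opening'])
print(R.from_quat(s['eef_rot']).as_matrix().round(3))
im,d,P,T,f,c=snap('wrist','w1.png')
for a,b in((.198,.21),(.17,.19)):
    m=(P[...,2]>a)&(P[...,2]<b)&(P[...,0]<.69)&(P[...,0]>.6)&(abs(P[...,1]+.143)<.04)
    q=P[m]; print(len(q),np.median(q,0),q.min(0),q.max(0))
go([.668,-.143,.30],np.pi/2+-.013)
E
```

```text
1.8833 [ 0.5986874  -0.14318922  0.2985049 ] [ 0.19  0.61 -0.06  1.52  0.04  1.01 -1.47] 0.602939117261359
[[ 1.    -0.017 -0.002]
 [-0.017 -1.    -0.002]
 [-0.001  0.002 -1.   ]]
259 [ 0.666398   -0.1433374   0.20505679] [ 0.65960686 -0.15029424  0.20297701] [ 0.6724749  -0.13695171  0.20679987]
  return _methods._mean(a, axis=axis, dtype=dtype,
  ret = um.true_divide(
Traceback (most recent call last):
ValueError: zero-size array to reduction operation minimum which has no identity
```

send_rows(rows="0.226 -0.004 0 -0.02;0.226 -0.004 0 -0.04;0.226 -0.004 0 -0.06;0.226 -0.004 0 -0.08;0.226 -0.004 0 -0.1;0.226 -0.004 0 -0.12;0.226 -0.004 0 -0.14;0.226 -0.004 0 -0.16;0.226 -0.004 0 -0.18;0.226 -0.004 0 -0.18")

```text
clock: 2.77
tool_pos: [0.6669, -0.1425, 0.2987]
eef_rot: [0.848, 0.53, -0.001, 0.0]
contact_force: [-0.2, -0.6, -0.6]
opening: 0.599
finger_force: 0.0
```

send_rows(rows="0 0 0 -0.18;0 0 0 -0.18;0 0 0 -0.18;0 0 0 -0.18;0 0 0 -0.18;0 0 0 -0.18;0 0 0 -0.18;0 0 0 -0.18;0 0 0 -0.18;0 0 0 -0.18")

```text
clock: 3.6
tool_pos: [0.6672, -0.1417, 0.2985]
eef_rot: [0.432, 0.902, -0.001, -0.0]
contact_force: [0.0, -0.1, 0.6]
opening: 0.603
finger_force: 0.0
```

send_rows(rows="0 0 0 -0.14;0 0 0 -0.14;0 0 0 -0.14;0 0 0 -0.14;0 0 0 -0.14;0 0 0 -0.14;0 0 0 -0.14;0 0 0 -0.14;0 0 0 -0.14;0 0 0 -0.14")

```text
clock: 4.43
tool_pos: [0.6677, -0.1403, 0.2987]
eef_rot: [0.009, 1.0, -0.0, -0.0]
contact_force: [0.1, -0.9, 0.4]
opening: 0.599
finger_force: 0.0
```

```bash
python3 - <<'E'
from h import *
s=st();print(s['clock'],s['tool_pos'],s['q'].round(2),s['opening'])
im,d,P,T,f,c=snap('wrist','w2.png')
for a,b in((.198,.21),):
    m=(P[...,2]>a)&(P[...,2]<b)&(P[...,0]<.69)&(P[...,0]>.6)&(abs(P[...,1]+.143)<.04)
    q=P[m]; print(len(q))
    if len(q): print(np.median(q,0),q.min(0),q.max(0))
go([.6665,-.1435,.168],np.pi/2+-.013)
E
```

```text
4.4333 [ 0.66771973 -0.14030639  0.29869426] [ 0.53  0.83 -0.87  1.27  0.62  1.31  1.23] 0.5991401114405286
237
[ 0.66520216 -0.14394992  0.20498147] [ 0.65889541 -0.15075671  0.19818891] [ 0.67310343 -0.13785556  0.20683763]
shift [ 0.004  -0.011   0.4359] turn -0.0007 alt 0.4993 q7 1.23 rows 3.136989888463635 0.03592147918714026
```

send_rows(rows="0.004 -0.012 0.1 0;0.004 -0.012 0.2 0;0.004 -0.012 0.3 0;0.004 -0.012 0.4 0;0.004 -0.012 0.436 0;0.004 -0.012 0.436 0")

```text
clock: 4.98
tool_pos: [0.6647, -0.1438, 0.1649]
eef_rot: [0.007, 1.0, -0.0, -0.003]
contact_force: [-0.1, -0.1, -0.5]
opening: 0.603
finger_force: 0.0
```

send_rows(rows="0 0 0 0;0 0 0 0;0 0 0 0;0 0 0 0;0 0 0 0", jaw=1, force=25)

```text
clock: 5.4
tool_pos: [0.6673, -0.1433, 0.1692]
eef_rot: [0.007, 1.0, -0.0, 0.001]
contact_force: [0.1, 0.7, 0.1]
opening: 0.244
finger_force: 0.0
```

```bash
python3 - <<'E'
from h import *
s=st();p=s['tool_pos'];print(s['clock'],p,s['opening'],s['finger_force'],s['contact_force'])
M=R.from_quat(s['eef_rot']).as_matrix()
yd=-.013
x=np.array([np.cos(yd),np.sin(yd)]);y=np.array([-np.sin(yd),np.cos(yd)])
H=p[:2]+.055*x+.275*y; print('H',H)
def tgt(th):
    c,s_=np.cos(th),np.sin(th); r=p[:2]-H
    return np.array([H[0]+c*r[0]+s_*r[1],H[1]-s_*r[0]+c*r[1],p[2]])
N=24; 
for k0 in (0,):
    for i in range(1,25):
        th=1.62*i/24
        # call-relative: tool axes at call begin (th0)
        k=(i-1)//8*8; th0=1.62*k/24
        Rz=R.from_euler('z',-th0).as_matrix()
        print(i,((Rz@M).T@(tgt(th)-tgt(th0))/.3).round(4), round((th-th0)/2/np.pi,4))
print(tgt(1.62))
E
```

```text
5.4 [ 0.66731605 -0.1433283   0.16920597] 0.24443678638217195 0.0 [0.10421425 0.66740183 0.10169148]
H [0.7258863  0.13093349]
1 [ 0.0614  0.0144 -0.0001] 0.0107
2 [ 0.1217  0.033  -0.0003] 0.0215
3 [ 0.1806  0.0556 -0.0004] 0.0322
4 [ 0.2379  0.0821 -0.0005] 0.043
5 [ 0.2932  0.1124 -0.0006] 0.0537
6 [ 0.3464  0.1463 -0.0007] 0.0645
7 [ 0.3971  0.1838 -0.0008] 0.0752
8 [ 0.4452  0.2246 -0.0009] 0.0859
9 [ 0.0614  0.0144 -0.0001] 0.0107
10 [ 0.1217  0.033  -0.0003] 0.0215
11 [ 0.1806  0.0556 -0.0004] 0.0322
12 [ 0.2379  0.0821 -0.0005] 0.043
13 [ 0.2932  0.1124 -0.0006] 0.0537
14 [ 0.3464  0.1463 -0.0007] 0.0645
15 [ 0.3971  0.1838 -0.0008] 0.0752
16 [ 0.4452  0.2246 -0.0009] 0.0859
17 [ 0.0614  0.0144 -0.0001] 0.0107
18 [ 0.1217  0.033  -0.0003] 0.0215
19 [ 0.1806  0.0556 -0.0004] 0.0322
20 [ 0.2379  0.0821 -0.0005] 0.043
21 [ 0.2932  0.1124 -0.0006] 0.0537
22 [ 0.3464  0.1463 -0.0007] 0.0645
23 [ 0.3971  0.1838 -0.0008] 0.0752
24 [ 0.4452  0.2246 -0.0009] 0.0859
[0.45483716 0.20292209 0.16920597]
```

send_rows(rows="0 0 0 0;0 0 0 0;0 0 0 0;0 0 0 0")

```text
clock: 5.73
tool_pos: [0.667, -0.1428, 0.1686]
eef_rot: [0.006, 1.0, 0.0, 0.0]
contact_force: [-0.6, 0.1, 3.7]
opening: 0.148
finger_force: 25.0
```

send_rows(rows="0.03 0.007 0 0.005;0.061 0.014 0 0.011;0.122 0.033 0 0.0215;0.181 0.056 0 0.032;0.238 0.082 0 0.043;0.293 0.112 0 0.054;0.346 0.146 0 0.0645;0.397 0.184 0 0.075;0.445 0.225 0 0.086")

```text
clock: 6.48
tool_pos: [0.5342, -0.0743, 0.1686]
eef_rot: [0.275, 0.961, 0.0, 0.001]
contact_force: [1.3, 0.1, 2.5]
opening: 0.148
finger_force: 25.0
```

send_rows(rows="0.061 0.014 0 0.011;0.122 0.033 0 0.0215;0.181 0.056 0 0.032;0.238 0.082 0 0.043;0.293 0.112 0 0.054;0.346 0.146 0 0.0645;0.397 0.184 0 0.075;0.445 0.225 0 0.086")

```text
clock: 7.15
tool_pos: [0.4553, 0.0533, 0.1685]
eef_rot: [0.522, 0.853, -0.001, 0.001]
contact_force: [-2.2, 0.0, 7.8]
opening: 0.147
finger_force: 25.0
```

send_rows(rows="0.061 0.014 0 0.011;0.122 0.033 0 0.0215;0.181 0.056 0 0.032;0.238 0.082 0 0.043;0.293 0.112 0 0.054;0.346 0.146 0 0.0645;0.397 0.184 0 0.075;0.445 0.225 0 0.086;0.445 0.225 0 0.086;0.445 0.225 0 0.086")

```text
clock: 7.98
tool_pos: [0.454, 0.2054, 0.1685]
eef_rot: [0.728, 0.686, 0.001, -0.0]
contact_force: [-4.4, 0.8, 10.3]
opening: 0.15
finger_force: 25.0
```

send_rows(rows="0 0 0 0;0 0 0 0;0 0 0 0;0 0 0 0;0 0 -0.05 0;0 0 -0.15 0;0 0 -0.25 0;0 0 -0.35 0;0 0 -0.45 0;0 0 -0.45 0", jaw=-0.2)

```text
clock: 8.82
tool_pos: [0.4573, 0.2045, 0.3079]
eef_rot: [0.729, 0.684, 0.005, 0.001]
contact_force: [0.8, -0.3, -0.1]
opening: 0.6
finger_force: 0.0
```

```bash
python3 - <<'E'
from h import *
s=st();print(s['clock'],s['tool_pos'],s['q'].round(2),s['opening'])
im,d,P,T,f,c=snap('top','top1.png')
im2,d2,P2,*_=snap('scene','scene1.png')
for nm,i,p in(('top',im,P),('scene',im2,P2)):
  for c,lo,hi in(('green',(45,90,40),(85,255,255)),('red',(170,100,40),(180,255,255)),('red0',(0,120,40),(3,255,255)),('blue',(100,120,40),(125,255,255)),('yellow',(22,120,60),(34,255,255))):
    for b in blobs(i,p,lo,hi,15): 
      if b[2][0]<.8: print(nm,c,b[0].round(),b[1],b[2].round(3))
E
```

```text
8.8167 [0.45728331 0.20445591 0.30794785] [-0.26  0.45 -0.39  1.84  0.22  0.88 -0.81] 0.5996737649874015
top green [497. 222.] 136 [ 0.524 -0.381  0.032]
top green [457. 257.] 166 [ 0.437 -0.263  0.085]
top red0 [289. 219.] 145 [0.505 0.116 0.19 ]
top blue [336.  96.] 371 [0.761 0.025 0.224]
top blue [357. 110.] 1130 [ 0.732 -0.019  0.222]
top blue [296. 150.] 165 [0.651 0.105 0.19 ]
top yellow [ 62. 124.] 15790 [0.736 0.693 0.01 ]
top yellow [152. 189.] 3207 [0.596 0.476 0.009]
scene green [202. 234.] 74 [ 0.438 -0.267  0.084]
scene green [183. 287.] 102 [ 0.528 -0.379  0.031]
scene red [329. 169.] 34 [0.51  0.113 0.189]
scene red0 [328. 167.] 28 [0.502 0.116 0.189]
scene blue [ 94. 155.] 63 [ 0.083 -0.418  0.167]
scene blue [357. 208.] 88 [0.653 0.105 0.189]
scene blue [341. 249.] 884 [0.734 0.011 0.222]
scene yellow [516. 154.] 9770 [0.721 0.731 0.05 ]
scene yellow [410. 161.] 3589 [0.537 0.427 0.01 ]
```

View pics/top1.png

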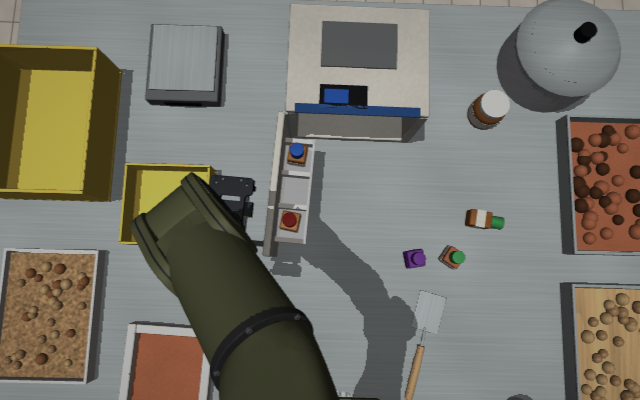

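The top view shows the door open about 93°, with the blue cap in bay0 (296,150), the middle bay free and the single red cap in bay2 (289,219).

```bash
python3 - <<'E'
from h import *
go([.504,.1158,.30],-.07)
go([.504,.1158,.30],None)
E
```

```text
shift [-0.279   0.1811  0.0122] turn 0.001 alt -0.499 q7 -0.81 rows 2.394621272584242 0.04926210856261521
shift [-0.279   0.1811  0.0122] turn 0.0 alt 0.0 q7 -0.81 rows 2.394621272584242 0.0
```

send_rows(rows="-0.14 0.09 0 0;-0.279 0.181 0.012 0;-0.279 0.181 0.012 0;-0.279 0.181 0.012 0;-0.279 0.181 0.012 0")

```text
clock: 9.33
tool_pos: [0.5028, 0.1148, 0.2976]
eef_rot: [0.73, 0.684, -0.002, -0.001]
contact_force: [-0.9, 0.7, 0.0]
opening: 0.598
finger_force: 0.0
```

```bash
python3 - <<'E'
from h import *
s=st();print(s['clock'],s['tool_pos'])
im,d,P,T,f,c=snap('wrist','w3.png')
for c,lo,hi in(('red',(170,100,40),(180,255,255)),('red0',(0,120,40),(4,255,255)),('blue',(100,120,40),(125,255,255))):
    for b in blobs(im,P,lo,hi,30): 
      q=b[3]; q=q[q[:,2]>.186]
      if len(q)>10: print(c,b[0].round(),b[1],q.mean(0).round(3),q.min(0).round(3),q.max(0).round(3))
# door panel top
m=(P[...,2]>.211)&(P[...,2]<.219)&(P[...,0]<.70)&(P[...,0]>.44)&(P[...,1]>.08)&(P[...,1]<.2)
q=P[m]; print(len(q)); 
if len(q):
  r=cv2.minAreaRect(q[:,:2].astype(np.float32)); print(r,cv2.boxPoints(r).round(3).tolist())
go([.504,.1158,.16],-.07)
E
```

```text
9.3333 [0.5027793  0.11478137 0.29755814]
red0 [320. 196.] 808 [0.502 0.117 0.191] [0.488 0.103 0.188] [0.516 0.13  0.193]
blue [486. 196.] 925 [0.65  0.106 0.191] [0.636 0.092 0.186] [0.665 0.12  0.193]
blue [609. 224.] 1574 [0.73  0.088 0.223] [0.588 0.06  0.219] [0.743 0.143 0.364]
6552
((0.5700290203094482, 0.14866551756858826), (0.015274525620043278, 0.2610700726509094), 86.09171295166016) [[0.4390000104904175, 0.15000000596046448], [0.699999988079071, 0.13199999928474426], [0.7009999752044678, 0.1469999998807907], [0.4399999976158142, 0.16500000655651093]]
shift [-0.0016  0.0068  0.46  ] turn 0.0012 alt -0.4988 q7 -0.61 rows 3.3095174296352834 0.05854936105384602
```

View pics/w3.png

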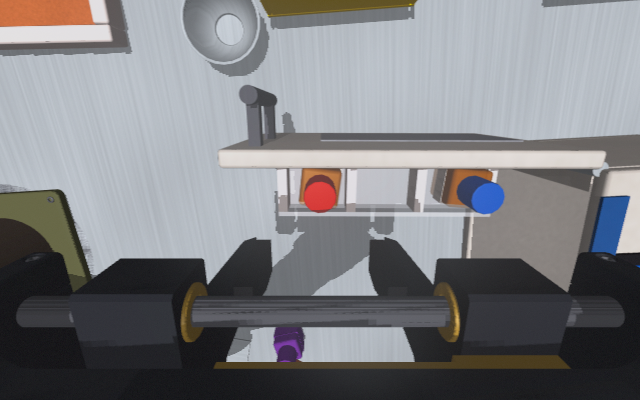

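The wrist view shows the red cap at (320,195), the free bay at (383,190) and the blue cap at (487,196); the red cap sits centred under the jaws.

send_rows(rows="0.006 -0.003 0.1 0;0.006 -0.003 0.22 0;0.006 -0.003 0.33 0;0.006 -0.003 0.42 0;0.006 -0.003 0.449 0;0.006 -0.003 0.449 0")

```text
clock: 9.88
tool_pos: [0.5004, 0.1191, 0.1627]
eef_rot: [0.728, 0.686, -0.002, -0.001]
contact_force: [1.1, -0.1, 1.2]
opening: 0.598
finger_force: 0.0
```

send_rows(rows="0 0 0 0;0 0 0 0;0 0 0 0;0 0 0 0;0 0 0 0;0 0 0 0", jaw=1, force=20)

```text
clock: 10.38
tool_pos: [0.5035, 0.1183, 0.1659]
eef_rot: [0.729, 0.684, 0.001, 0.001]
contact_force: [-0.7, -0.4, 6.3]
opening: 0.336
finger_force: 19.9
```

send_rows(rows="0 0 -0.05 0;0 0 -0.15 0;0 0 -0.25 0;0 0 -0.35 0;0 0 -0.45 0;0 0 -0.5 0;0 0 -0.5 0;0 0 -0.5 0")

```text
clock: 11.05
tool_pos: [0.5027, 0.1177, 0.3149]
eef_rot: [0.729, 0.684, 0.0, 0.0]
contact_force: [-0.9, 0.2, -1.7]
opening: 0.333
finger_force: 20.0
```

```bash
python3 - <<'E'
from h import *
s=st();print(s['clock'],s['tool_pos'],s['opening'],s['finger_force'],s['q'].round(2))
im,d,P,T,f,c=snap('scene','s2.png')
m=(P[...,2]>.06)&(P[...,2]<.075)&(P[...,1]>.28)&(P[...,1]<.54)&(P[...,0]>.43)&(P[...,0]<.68)
r=cv2.minAreaRect(P[m][:,:2].astype(np.float32)); print('crate',m.sum(),r)
go([.56,.41,.33])
E
```

```text
11.05 [0.50270991 0.11770679 0.31489113] 0.3334671832035136 19.954232862219214 [-0.07  0.47 -0.39  1.78  0.21  0.93 -0.61]
crate 583 ((0.5433633923530579, 0.412344753742218), (0.19347576797008514, 0.20385654270648956), 0.058898475021123886)
shift [ 0.9854  0.1313 -0.0551] turn 0.0 alt 0.0 q7 -0.61 rows 7.163115810430745 0.0
```

send_rows(rows="0.12 0.01 0 0;0.25 0.02 0 0;0.38 0.03 0 0;0.51 0.04 0 0;0.64 0.05 0 0;0.77 0.06 0 0;0.9 0.07 0 0;0.99 0.075 0 0;0.99 0.075 0 0;0.99 0.075 0 0")

```text
clock: 11.93
tool_pos: [0.5421, 0.4142, 0.3113]
eef_rot: [0.728, 0.686, -0.002, -0.0]
contact_force: [0.1, 0.0, -1.4]
opening: 0.335
finger_force: 20.0
```

send_rows(rows="0 0 0.1 0;0 0 0.22 0;0 0 0.34 0;0 0 0.46 0;0 0 0.58 0;0 0 0.68 0;0 0 0.76 0;0 0 0.81 0;0 0 0.81 0;0 0 0.81 0")

```text
clock: 12.77
tool_pos: [0.5441, 0.4118, 0.0714]
eef_rot: [0.729, 0.684, -0.001, 0.0]
contact_force: [0.1, 0.3, -0.9]
opening: 0.33
finger_force: 20.0
```

send_rows(rows="0 0 0.007 0;0 0 0.013 0;0 0 0.013 0;0 0 0.013 0")

```text
clock: 13.1
tool_pos: [0.5443, 0.4131, 0.0686]
eef_rot: [0.729, 0.684, 0.001, 0.0]
contact_force: [0.2, -0.1, -0.5]
opening: 0.335
finger_force: 20.0
```

send_rows(rows="0 0 0 0;0 0 0 0;0 0 0 0;0 0 -0.05 0;0 0 -0.15 0;0 0 -0.28 0;0 0 -0.41 0;0 0 -0.54 0;0 0 -0.67 0;0 0 -0.79 0", jaw=-0.2)

```text
clock: 13.93
tool_pos: [0.5437, 0.413, 0.3088]
eef_rot: [0.729, 0.685, 0.001, -0.0]
contact_force: [0.4, -0.3, -0.3]
opening: 0.596
finger_force: 0.0
```

send_rows(rows="-0.13 -0.01 -0.01 0;-0.26 -0.02 -0.02 0;-0.38 -0.035 -0.02 0;-0.51 -0.05 -0.02 0;-0.64 -0.06 -0.02 0;-0.76 -0.07 -0.02 0")

```text
clock: 14.43
tool_pos: [0.5078, 0.1844, 0.312]
eef_rot: [0.729, 0.684, 0.0, 0.001]
contact_force: [0.8, -0.7, -0.0]
opening: 0.598
finger_force: 0.0
```

send_rows(rows="-0.13 -0.01 0 0;-0.26 -0.02 0 0;-0.38 -0.035 0 0;-0.51 -0.05 0 0;-0.64 -0.06 0 0;-0.76 -0.07 0 0")

```text
clock: 14.93
tool_pos: [0.4725, -0.0417, 0.312]
eef_rot: [0.729, 0.684, 0.0, 0.001]
contact_force: [0.9, -0.4, -0.2]
opening: 0.6
finger_force: 0.0
```

send_rows(rows="-0.13 -0.01 0.05 0;-0.26 -0.02 0.1 0;-0.38 -0.035 0.15 0;-0.51 -0.05 0.2 0;-0.64 -0.06 0.2 0;-0.7 -0.07 0.2 0;-0.7 -0.07 0.2 0;-0.7 -0.07 0.2 0")

```text
clock: 15.6
tool_pos: [0.4389, -0.2486, 0.2515]
eef_rot: [0.73, 0.683, 0.0, 0.001]
contact_force: [0.7, 1.1, 0.7]
opening: 0.598
finger_force: 0.0
```

```bash
python3 - <<'E'
from h import *
s=st();print(s['clock'],s['tool_pos'],s['q'].round(2),s['opening'])
im,d,P,T,f,c=snap('wrist','w4.png')
for c,lo,hi in(('green',(45,90,40),(85,255,255)),('orange',(3,100,60),(15,255,255))):
    for b in blobs(im,P,lo,hi,60): 
      q=b[3]; zt=np.percentile(q[:,2],95);q=q[q[:,2]>zt-.004]
      if q[0,0]<.6 and abs(q[0,1]+.3)<.15: print(c,b[0].round(),b[1],zt.round(3),((q.min(0)+q.max(0))/2).round(3),np.ptp(q,0).round(3))
im,d,P,T,f,c=snap('scene','s3.png')
for b in blobs(im,P,(0,120,40),(4,255,255),20)+blobs(im,P,(170,100,40),(180,255,255),20): print('red',b[0],b[2].round(3))
E
```

```text
15.6 [ 0.43890541 -0.24860653  0.2515276 ] [ 0.66  0.53 -0.36  1.9   0.26  0.75  0.08] 0.598356364478702
green [317. 199.] 550 0.087 [ 0.435 -0.267  0.086] [0.029 0.028 0.005]
orange [317. 185.] 381 0.055 [ 0.435 -0.259  0.064] [0.048 0.034 0.025]
orange [394. 223.] 341 0.041 [ 0.531 -0.318  0.039] [0.039 0.019 0.004]
red [412.51219512 152.97560976] [0.548 0.409 0.089]
```

View pics/w4.png

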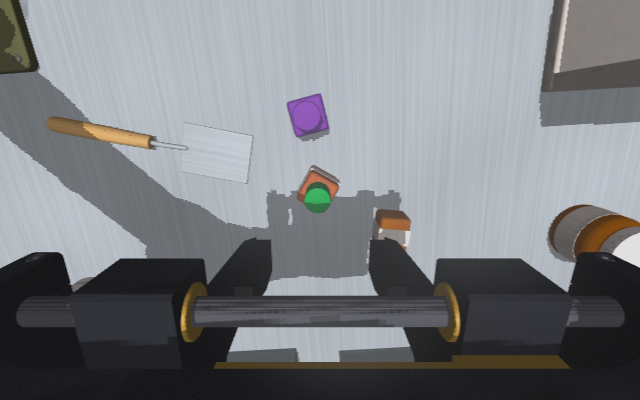

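The wrist view shows the fresh bottle's green cap at (317,197) with its body turned about 25°, the purple look-alike at (308,116) and the lying bottle at (393,230).

send_rows(rows="-0.062 -0.009 0 0.02;-0.062 -0.009 0.02 0.04;-0.062 -0.009 0.06 0.06;-0.062 -0.009 0.18 0.07;-0.062 -0.009 0.3 0.07;-0.062 -0.009 0.42 0.07;-0.062 -0.009 0.53 0.07;-0.062 -0.009 0.61 0.07;-0.062 -0.009 0.638 0.07;-0.062 -0.009 0.638 0.07")

```text
clock: 16.53
tool_pos: [0.4351, -0.264, 0.0581]
eef_rot: [0.86, 0.51, -0.001, -0.002]
contact_force: [0.5, 0.1, -0.0]
opening: 0.597
finger_force: 0.0
```

send_rows(rows="0 0 0 0;0 0 0 0;0 0 0 0;0 0 0 0;0 0 0 0;0 0 0 0", jaw=1, force=20)

```text
clock: 17.03
tool_pos: [0.4359, -0.2665, 0.0607]
eef_rot: [0.861, 0.509, 0.001, 0.001]
contact_force: [-0.9, 1.5, 8.0]
opening: 0.332
finger_force: 19.9
```

send_rows(rows="0 0 -0.05 0;0 0 -0.15 0;0 0 -0.27 0;0 0 -0.4 0;0 0 -0.53 0;0 0 -0.66 0;0 0 -0.79 0;0 0 -0.85 0;0 0 -0.85 0")

```text
clock: 17.78
tool_pos: [0.4372, -0.2673, 0.3192]
eef_rot: [0.861, 0.509, 0.003, 0.004]
contact_force: [1.2, -0.0, -1.2]
opening: 0.332
finger_force: 20.0
```

```bash
python3 - <<'E'
from h import *
s=st();print(s['clock'],s['tool_pos'],s['q'].round(2),s['opening'],s['finger_force'])
go([.573,.112,.315],-.07)
E
```

```text
17.7833 [ 0.43723783 -0.26728825  0.31924567] [ 0.63  0.44 -0.26  1.8   0.14  0.91 -0.2 ] 0.33173698556064746 19.961889046244323
shift [ 1.3257 -0.2139  0.012 ] turn -0.069 alt 0.431 q7 -0.2 rows 9.661291832304505 3.469699787339214
```

send_rows(rows="0.1 -0.015 0 0;0.22 -0.034 0 0;0.35 -0.055 0 0;0.48 -0.075 0 0;0.61 -0.095 0 0;0.7 -0.109 0 0")

```text
clock: 18.28
tool_pos: [0.5077, -0.0622, 0.3134]
eef_rot: [0.86, 0.511, -0.0, -0.001]
contact_force: [0.3, 0.1, -0.3]
opening: 0.334
finger_force: 20.0
```

send_rows(rows="0.13 -0.02 0 -0.015;0.26 -0.04 0 -0.03;0.39 -0.06 0 -0.045;0.52 -0.08 0 -0.06;0.6 -0.09 0 -0.069;0.6245 -0.097 0 -0.069;0.6245 -0.097 0 -0.069;0.6245 -0.097 0 -0.069;0.6245 -0.097 0 -0.069")

```text
clock: 19.03
tool_pos: [0.5719, 0.109, 0.3137]
eef_rot: [0.732, 0.681, -0.001, 0.0]
contact_force: [-0.0, 0.4, -0.9]
opening: 0.336
finger_force: 20.0
```

```bash
python3 - <<'E'
from h import *
s=st();print(s['clock'],s['tool_pos'],s['q'].round(2),s['opening'],s['finger_force'])
im,d,P,T,f,c=snap('wrist','w5.png')
m=(P[...,2]>.211)&(P[...,2]<.219)&(P[...,0]<.70)&(P[...,0]>.44)&(P[...,1]>.08)&(P[...,1]<.2)
r=cv2.minAreaRect(P[m][:,:2].astype(np.float32)); print('panel',m.sum(),cv2.boxPoints(r).round(3).tolist())
go([.575,.1105,.166],-.07)
E
```

```text
19.0333 [0.57188035 0.1090169  0.31366777] [-0.04  0.57 -0.39  1.59  0.24  1.03 -0.57] 0.3358731765085895 19.959717043675482
panel 5771 [[0.4390000104904175, 0.15000000596046448], [0.699999988079071, 0.13199999928474426], [0.7009999752044678, 0.1469999998807907], [0.4399999976158142, 0.16500000655651093]]
shift [0.0068 0.0098 0.4931] turn -0.0005 alt 0.4995 q7 -0.57 rows 3.548560018688685 0.023929809532922956
```

View pics/w5.png

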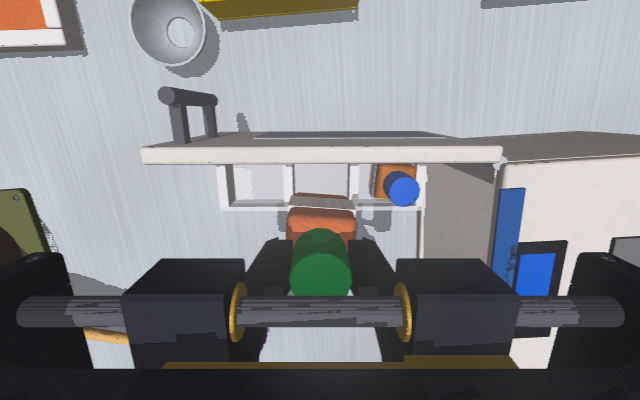

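The wrist view shows the held bottle upright and aligned with the free middle bay (290–352, 165–205), with the blue one at (400,188).

send_rows(rows="0.007 0.01 0.08 0;0.007 0.01 0.2 0;0.007 0.01 0.3 0;0.007 0.01 0.38 0;0.007 0.01 0.43 0;0.007 0.01 0.46 0;0.007 0.01 0.485 0;0.007 0.01 0.495 0;0.007 0.01 0.495 0;0.007 0.01 0.495 0")

```text
clock: 19.92
tool_pos: [0.5764, 0.1135, 0.1668]
eef_rot: [0.731, 0.682, 0.001, 0.001]
contact_force: [0.6, -0.7, -0.8]
opening: 0.331
finger_force: 20.0
```

send_rows(rows="0 0 0 0;0 0 0 0;0 0 0 0;0 0 0 0;0 0 0 0", jaw=-0.2)

```text
clock: 20.33
tool_pos: [0.5758, 0.1137, 0.166]
eef_rot: [0.731, 0.682, 0.0, 0.0]
contact_force: [-0.4, -0.4, -0.6]
opening: 0.6
finger_force: 0.0
```

send_rows(rows="0 0 -0.05 0;0 0 -0.15 0;0 0 -0.25 0;0 0 -0.35 0;0 0 -0.45 0;0 0 -0.45 0;0 0 -0.45 0")

```text
clock: 20.92
tool_pos: [0.5766, 0.114, 0.3026]
eef_rot: [0.731, 0.682, 0.002, 0.001]
contact_force: [-0.6, -0.1, 0.1]
opening: 0.601
finger_force: 0.0
```

```bash
python3 - <<'E'
from h import *
s=st();print(s['clock'],s['tool_pos'],s['q'].round(2),s['opening'],s['finger_force'])
im,d,P,T,f,c=snap('top','t6.png')
for c,lo,hi in(('green',(45,90,40),(85,255,255)),('orange',(3,100,60),(15,255,255)),('blue',(100,120,40),(125,255,255)),('red',(0,120,40),(4,255,255))):
    for b in blobs(im,P,lo,hi,30): 
      if .4<b[2][0]<.7 and -.5<b[2][1]<.5: print(c,b[0].round(),b[1],b[2].round(3))
go([.53,-.30,.28])
go([.53,-.30,.28],np.radians(100))
E
```

```text
20.9167 [0.57655948 0.11404417 0.30260588] [-0.05  0.58 -0.39  1.6   0.25  1.01 -0.58] 0.6009769952319812 0.0
green [497. 222.] 136 [ 0.524 -0.381  0.032]
orange [169. 204.] 130 [0.541 0.399 0.059]
orange [472. 217.] 104 [ 0.534 -0.317  0.038]
orange [488. 220.] 84 [ 0.527 -0.355  0.04 ]
red [164. 202.] 153 [0.546 0.406 0.091]
shift [-1.3857 -0.056   0.07  ] turn 0.0 alt 0.0 q7 -0.58 rows 9.989830666522913 0.0
shift [-1.3857 -0.056   0.07  ] turn 0.2112 alt -0.2888 q7 -0.58 rows 9.989830666522913 10.618400263508113
```

send_rows(rows="-0.1 -0.004 0 0;-0.22 -0.009 0 0;-0.35 -0.014 0 0;-0.48 -0.02 0 0;-0.61 -0.025 0 0;-0.74 -0.03 0 0;-0.82 -0.033 0 0")

```text
clock: 21.55
tool_pos: [0.5464, -0.1364, 0.2988]
eef_rot: [0.733, 0.68, -0.002, -0.001]
contact_force: [0.1, 0.0, 0.6]
opening: 0.6
finger_force: 0.0
```

send_rows(rows="-0.13 -0.004 0.03 0.005;-0.26 -0.009 0.06 0.01;-0.39 -0.014 0.1 0.0175;-0.52 -0.02 0.14 0.0175;-0.65 -0.025 0.175 0.0175;-0.78 -0.03 0.175 0.0175;-0.82 -0.033 0.175 0.0175;-0.82 -0.033 0.175 0.0175;-0.82 -0.033 0.175 0.0175")

```text
clock: 22.3
tool_pos: [0.5211, -0.3751, 0.2468]
eef_rot: [0.768, 0.641, 0.0, -0.002]
contact_force: [0.2, 0.7, 0.5]
opening: 0.596
finger_force: 0.0
```

```bash
python3 - <<'E'
from h import *
s=st();print(s['clock'],s['tool_pos'],s['q'].round(2),s['opening'])
im,d,P,T,f,c=snap('wrist','w7.png')
for c,lo,hi in(('green',(45,90,40),(85,255,255)),('orange',(3,100,60),(15,255,255)),('white',(0,0,150),(180,60,255))):
    for b in blobs(im,P,lo,hi,60,(.015,.1)): 
      q=b[3]
      if .45<q[0,0]<.6 and abs(q[0,1]+.35)<.1: print(c,b[0].round(),b[1],np.median(q,0).round(3),q.min(0).round(3),q.max(0).round(3))
m=(P[...,2]>.036)&(P[...,2]<.044)&(abs(P[...,0]-.53)<.06)&(abs(P[...,1]+.35)<.07)
r=cv2.minAreaRect(P[m][:,:2].astype(np.float32)); print('bodytop',m.sum(),r)
im,d,P,T,f,c=snap('top','t7.png')
for c,lo,hi in(('green',(45,90,40),(85,255,255)),('blue',(100,120,40),(125,255,255))):
    for b in blobs(im,P,lo,hi,30): 
      if .4<b[2][0]<.7 and -.5<b[2][1]<.5: print(c,b[0].round(),b[1],b[2].round(3))
E
```

```text
22.3 [ 0.52114151 -0.37505058  0.24681479] [ 0.74  0.72 -0.35  1.49  0.27  0.98  0.13] 0.5964716646136722
green [322. 179.] 514 [ 0.523 -0.38   0.033] [ 0.508 -0.397  0.024] [ 0.537 -0.363  0.036]
orange [321. 127.] 417 [ 0.533 -0.319  0.04 ] [ 0.513 -0.328  0.036] [ 0.551 -0.31   0.042]
orange [322. 160.] 408 [ 0.526 -0.356  0.04 ] [ 0.507 -0.365  0.037] [ 0.546 -0.346  0.043]
bodytop 1564 ((0.5265520811080933, -0.3500555753707886), (0.07769790291786194, 0.04095059260725975), 80.67884826660156)
green [292. 184.] 155 [0.578 0.112 0.19 ]
green [498. 222.] 143 [ 0.523 -0.381  0.032]
blue [296. 150.] 162 [0.651 0.106 0.19 ]
```

send_rows(rows="-0.063 0.008 0.1 0;-0.063 0.008 0.22 0;-0.063 0.008 0.34 0;-0.063 0.008 0.46 0;-0.063 0.008 0.57 0;-0.063 0.008 0.66 0;-0.063 0.008 0.73 0;-0.063 0.008 0.77 0;-0.063 0.008 0.79 0;-0.063 0.008 0.8 0")

```text
clock: 23.23
tool_pos: [0.5216, -0.3935, 0.0082]
eef_rot: [0.767, 0.642, 0.0, -0.0]
contact_force: [-0.2, -0.4, -0.6]
opening: 0.596
finger_force: 0.0
```

send_rows(rows="0 0 0 0;0 0 0 0;0 0 0 0;0 0 0 0;0 0 0 0;0 0 0 0;0 0 0 0;0 0 0 0", jaw=1, force=3.5)

```text
clock: 23.9
tool_pos: [0.5212, -0.3957, 0.0089]
eef_rot: [0.768, 0.641, 0.0, 0.001]
contact_force: [0.3, -1.9, 2.0]
opening: 0.336
finger_force: 3.5
```

send_rows(rows="0 0 -0.02 0;0 0 -0.06 0;0 0 -0.1 0;0 0 -0.14 0;0 0 -0.18 0;0 0 -0.22 0;0 0 -0.26 0;0 0 -0.3 0;0 0 -0.3 0;0 0 -0.3 0")

```text
clock: 24.73
tool_pos: [0.5212, -0.3952, 0.0993]
eef_rot: [0.768, 0.641, 0.0, 0.001]
contact_force: [0.6, -0.0, -0.7]
opening: 0.336
finger_force: 3.5
```

```bash
python3 - <<'E'
from h import *
s=st();print(s['clock'],s['tool_pos'],s['q'].round(2),s['opening'],s['finger_force'])
a=snap('wrist')[0]; b,d,P,*_=snap('scene')
cv2.imwrite('pics/c8.png',cv2.cvtColor(np.hstack([a[60:360,170:470],cv2.resize(b[200:350,90:290],(400,300))]),cv2.COLOR_RGB2BGR))
E
```

```text
24.7333 [ 0.52121806 -0.39516633  0.09929064] [ 0.73  0.91 -0.29  1.57  0.36  0.71  0.09] 0.3362990073236101 3.4990916401147842
```

View pics/c8.png

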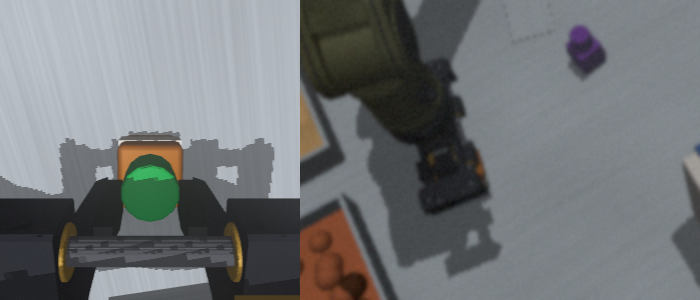

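The crop shows the bottle hanging cap-up from the pads, with the cap at (150,190) and the body behind it, so it has swung close to vertical.

send_rows(rows="0 0 0.03 0;0 0 0.06 0;0 0 0.08 0;0 0 0.095 0;0 0 0.1 0;0 0 0.103 0;0 0 0.106 0;0 0 0.106 0")

```text
clock: 25.5
tool_pos: [0.5206, -0.3951, 0.0668]
eef_rot: [0.768, 0.641, -0.0, 0.0]
contact_force: [-0.8, -1.0, 3.0]
opening: 0.341
finger_force: 3.5
```

```bash
python3 - <<'E'
from h import *
s=st();print(s['clock'],s['tool_pos'],s['contact_force'])
im,d,P,*_=snap('wrist')
for c,lo,hi in(('green',(45,90,40),(85,255,255)),('orange',(3,100,60),(15,255,255))):
    for b in blobs(im,P,lo,hi,100,(0,.2)):
      q=b[3]; print(c,b[0].round(),b[1],np.percentile(q,3,0).round(3),np.percentile(q,97,0).round(3))
      zz=q[:,2]
      # top face normal
      m=q[zz>np.percentile(zz,50)] if c=='green' else q
      cc=m.mean(0); print(np.linalg.svd(m-cc,full_matrices=False)[2][2].round(3))
E
```

```text
25.5 [ 0.52060775 -0.39510177  0.06675231] [-0.82184518 -1.0347115   2.95760018]
green [319. 260.] 3339 [ 0.509 -0.403  0.069] [ 0.534 -0.378  0.089]
[-0.021 -0.067 -0.998]
orange [319. 221.] 1274 [ 0.504 -0.393  0.051] [ 0.541 -0.375  0.056]
[0.051 0.228 0.972]
```

send_rows(rows="0 0 0 0;0 0 0 0;0 0 0 0;0 0 0 0;0 0 -0.06 0;0 0 -0.15 0;0 0 -0.25 0;0 0 -0.35 0;0 0 -0.35 0;0 0 -0.35 0", jaw=-0.2)

```text
clock: 26.38
tool_pos: [0.5221, -0.3953, 0.1735]
eef_rot: [0.768, 0.641, 0.001, 0.002]
contact_force: [-0.7, -0.2, 0.8]
opening: 0.596
finger_force: 0.0
```

```bash
python3 - <<'E'
from h import *
s=st();p=s['tool_pos'];print(s['clock'],p,s['opening'])
im,d,P,*_=snap('wrist')
for c,lo,hi in(('green',(45,90,40),(85,255,255)),):
    for b in blobs(im,P,lo,hi,100,(0,.2)):
      q=b[3]; zt=np.percentile(q[:,2],95); q=q[q[:,2]>zt-.004]; cc=(q.min(0)+q.max(0))/2
      print(c,b[0].round(),b[1],zt,cc,np.ptp(q,0)); go([cc[0],cc[1],.060])
E
```

```text
26.3833 [ 0.52208292 -0.39532602  0.1734701 ] 0.5963367121446818
green [315. 208.] 1008 0.08710424858814794 [ 0.51832842 -0.39949996  0.08566362] [0.02812106 0.02884132 0.00477123]
shift [-0.0169 -0.0058  0.3725] turn 0.0 alt 0.0 q7 0.13 rows 2.682835029171498 0.0
```

send_rows(rows="-0.017 -0.006 0.1 0;-0.017 -0.006 0.2 0;-0.017 -0.006 0.29 0;-0.017 -0.006 0.35 0;-0.017 -0.006 0.372 0;-0.017 -0.006 0.372 0;-0.017 -0.006 0.372 0")

```text
clock: 27.02
tool_pos: [0.5181, -0.3993, 0.0596]
eef_rot: [0.768, 0.641, -0.0, -0.0]
contact_force: [-1.2, -0.1, 0.8]
opening: 0.6
finger_force: 0.0
```

send_rows(rows="0 0 0 0;0 0 0 0;0 0 0 0;0 0 0 0;0 0 0 0;0 0 0 0", jaw=1, force=20)

```text
clock: 27.52
tool_pos: [0.5185, -0.3999, 0.0609]
eef_rot: [0.768, 0.641, 0.0, 0.001]
contact_force: [-1.5, 0.6, 5.0]
opening: 0.336
finger_force: 20.0
```

send_rows(rows="0 0 -0.05 0;0 0 -0.15 0;0 0 -0.27 0;0 0 -0.4 0;0 0 -0.53 0;0 0 -0.66 0;0 0 -0.79 0;0 0 -0.85 0;0 0 -0.85 0")

```text
clock: 28.27
tool_pos: [0.5204, -0.4006, 0.3203]
eef_rot: [0.768, 0.641, 0.002, 0.005]
contact_force: [-0.3, -0.4, -0.8]
opening: 0.335
finger_force: 20.0
```

```bash
python3 - <<'E'
from h import *
s=st();print(s['clock'],s['tool_pos'],s['q'].round(2),s['opening'],s['finger_force'])
go([.502,.1155,.315],-.07)
E
```

```text
28.2667 [ 0.52042135 -0.40056129  0.32026058] [ 0.78  0.67 -0.37  1.36  0.25  1.15  0.2 ] 0.33462860524716054 19.987845341674984
shift [ 1.6816 -0.3679  0.0081] turn -0.0175 alt 0.4825 q7 0.2 rows 12.384095179021028 0.8774104459331804
```

send_rows(rows="0.1 -0.022 0 0;0.22 -0.048 0 0;0.35 -0.076 0 0;0.48 -0.105 0 0;0.61 -0.134 0 0;0.74 -0.162 0 0;0.86 -0.188 0 0")

```text
clock: 28.85
tool_pos: [0.507, -0.1331, 0.3133]
eef_rot: [0.767, 0.641, -0.001, -0.001]
contact_force: [0.9, 0.4, -1.4]
opening: 0.332
finger_force: 20.0
```

send_rows(rows="0.13 -0.028 0 -0.008;0.26 -0.057 0 -0.0175;0.39 -0.085 0 -0.0175;0.52 -0.114 0 -0.0175;0.65 -0.142 0 -0.0175;0.77 -0.168 0 -0.0175;0.821 -0.18 0 -0.0175;0.821 -0.18 0 -0.0175;0.821 -0.18 0 -0.0175;0.821 -0.18 0 -0.0175")

```text
clock: 29.68
tool_pos: [0.4989, 0.1146, 0.3137]
eef_rot: [0.732, 0.682, -0.002, -0.0]
contact_force: [0.5, 0.2, -0.9]
opening: 0.332
finger_force: 20.0
```

```bash
python3 - <<'E'
from h import *
s=st();print(s['clock'],s['tool_pos'],s['opening'],s['finger_force'])
im,d,P,T,f,c=snap('wrist','w9.png')
m=(P[...,2]>.211)&(P[...,2]<.219)&(P[...,0]<.70)&(P[...,0]>.44)&(P[...,1]>.08)&(P[...,1]<.2)
r=cv2.minAreaRect(P[m][:,:2].astype(np.float32)); print('panel',m.sum(),cv2.boxPoints(r).round(3).tolist())
for b in blobs(im,P,(45,90,40),(85,255,255),100,(0,.4)): print(b[0],b[1],b[2].round(3))
go([.502,.1155,.166],-.07)
E
```

```text
29.6833 [0.49890187 0.11455976 0.31371035] 0.3317841256832351 19.987922958098352
panel 5738 [[0.4390000104904175, 0.15000000596046448], [0.699999988079071, 0.13199999928474426], [0.7009999752044678, 0.1469999998807907], [0.4399999976158142, 0.16500000655651093]]
[401.51510989 190.10989011] 728 [0.575 0.113 0.191]
[319.91447736 263.76131917] 3578 [0.5   0.121 0.339]
shift [0.0059 0.01   0.4932] turn -0.0003 alt 0.4997 q7 -0.65 rows 3.5490457387339305 0.01583637721312747
```

View pics/w9.png

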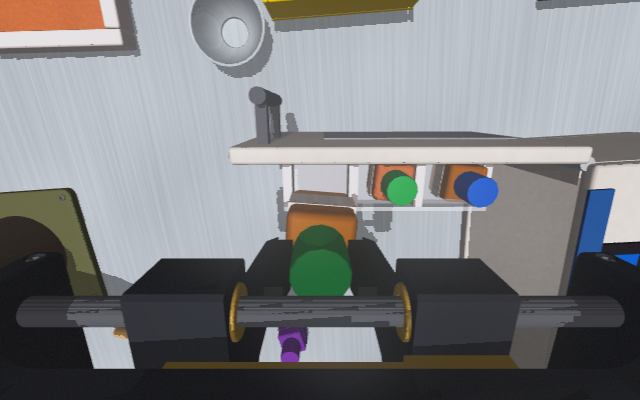

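The wrist view shows bay2 empty (293–350, 165–205) straight in line with the held bottle, the first green cap in bay1 (401,188) and the blue one in bay0 (477,188).

send_rows(rows="0.006 0.01 0.08 0;0.006 0.01 0.2 0;0.006 0.01 0.3 0;0.006 0.01 0.38 0;0.006 0.01 0.43 0;0.006 0.01 0.46 0;0.006 0.01 0.485 0;0.006 0.01 0.495 0;0.006 0.01 0.495 0;0.006 0.01 0.495 0")

```text
clock: 30.57
tool_pos: [0.5032, 0.118, 0.1671]
eef_rot: [0.731, 0.682, 0.001, 0.0]
contact_force: [1.2, 0.2, -1.5]
opening: 0.335
finger_force: 20.0
```

send_rows(rows="0 0 0 0;0 0 0 0;0 0 0 0;0 0 0 0;0 0 0 0", jaw=-0.2)

```text
clock: 30.98
tool_pos: [0.5027, 0.118, 0.1667]
eef_rot: [0.731, 0.682, 0.0, 0.0]
contact_force: [-0.1, 0.1, -0.5]
opening: 0.596
finger_force: 0.0
```

send_rows(rows="0 0 -0.05 0;0 0 -0.15 0;0 0 -0.25 0;0 0 -0.35 0;0 0 -0.45 0;0 0 -0.45 0;0 0 -0.45 0")

```text
clock: 31.57
tool_pos: [0.5034, 0.1183, 0.3029]
eef_rot: [0.731, 0.682, 0.002, 0.001]
contact_force: [0.2, 0.5, 0.1]
opening: 0.602
finger_force: 0.0
```

```bash
python3 - <<'E'
from h import *
s=st();p=s['tool_pos'];print(s['clock'],p,s['q'].round(2),s['opening'])
im,d,P,T,f,c=snap('wrist')
for c,lo,hi in(('green',(45,90,40),(85,255,255)),('blue',(100,120,40),(125,255,255))):
    for b in blobs(im,P,lo,hi,100,(0,.4)): print(c,b[0].round(),b[1],b[2].round(3))
m=(P[...,2]>.202)&(P[...,2]<.209)&(P[...,1]>.18)&(P[...,1]<.24)&(P[...,0]>.4)&(P[...,0]<.52)
q=P[m]; print('handle',len(q),(q.min(0)+q.max(0))/2,np.ptp(q,0))
go([(q.min(0)+q.max(0))[0]/2,(q.min(0)+q.max(0))[1]/2,.30],-.07)
E
```

```text
31.5667 [0.50336422 0.11829015 0.30287458] [-0.03  0.49 -0.45  1.8   0.26  0.91 -0.66] 0.6017962298849667
green [318. 197.] 778 [0.503 0.119 0.191]
green [399. 197.] 760 [0.575 0.113 0.191]
blue [481. 199.] 814 [0.65  0.106 0.191]
blue [598. 224.] 1408 [0.729 0.089 0.223]
handle 281 [0.45363923 0.20431795 0.20497628] [0.01391182 0.01341402 0.00478404]
shift [ 0.2766 -0.1821  0.0045] turn 0.0001 alt -0.4999 q7 -0.66 rows 2.382663654891246 0.004193002266336565
```

send_rows(rows="0.14 -0.09 0 0;0.277 -0.182 0.005 0;0.277 -0.182 0.005 0;0.277 -0.182 0.005 0;0.277 -0.182 0.1 0;0.277 -0.182 0.22 0;0.277 -0.182 0.34 0;0.277 -0.182 0.43 0;0.277 -0.182 0.45 0;0.277 -0.182 0.45 0")

```text
clock: 32.45
tool_pos: [0.4525, 0.2028, 0.1641]
eef_rot: [0.731, 0.682, -0.003, -0.0]
contact_force: [0.1, 0.2, -0.6]
opening: 0.601
finger_force: 0.0
```

send_rows(rows="0 0 0 0;0 0 0 0;0 0 0 0;0 0 0 0;0 0 0 0;0 0 0 0;0 0 0 0;0 0 0 0;0 0 0 0", jaw=1, force=25)

```text
clock: 33.2
tool_pos: [0.4539, 0.205, 0.1669]
eef_rot: [0.731, 0.682, 0.0, 0.0]
contact_force: [-2.4, 0.1, 6.3]
opening: 0.149
finger_force: 25.0
```

```bash
python3 - <<'E'
from h import *
s=st();p=s['tool_pos'];print(s['clock'],p,s['opening'],s['finger_force'],s['contact_force'])
M=R.from_quat(s['eef_rot']).as_matrix()
H=np.array([.7262,.1312]); r=p[:2]-H; ang=np.arctan2(r[1],r[0]); TH=1.628
print('radius',np.hypot(*r),'vs',np.hypot(.055,.275),'angle',-1.781-ang+2*np.pi)
Q=lambda th:np.r_[R.from_euler('z',th).as_matrix()[:2,:2]@r,0]
for k in range(1,10):
    th=k*.0678
    print(k,(M.T@(Q(th)-Q(0))/.3).round(4),round(-th/2/np.pi,4))
E
```

```text
33.2 [0.45385543 0.20496232 0.16692243] 0.14884051323468575 25.000590942800045 [-2.35529763  0.07751591  6.29272764]
radius 0.28215677895845787 vs 0.2804460732476032 angle 1.625089023635014
1 [-0.0629 -0.0102 -0.    ] -0.0108
2 [-1.264e-01 -1.620e-02 -1.000e-04] -0.0216
3 [-1.901e-01 -1.790e-02 -1.000e-04] -0.0324
4 [-2.538e-01 -1.520e-02 -1.000e-04] -0.0432
5 [-3.172e-01 -8.200e-03 -1.000e-04] -0.054
6 [-3.8e-01  3.1e-03 -2.0e-04] -0.0647
7 [-4.418e-01  1.860e-02 -2.000e-04] -0.0755
8 [-5.025e-01  3.820e-02 -2.000e-04] -0.0863
9 [-5.616e-01  6.190e-02 -2.000e-04] -0.0971
```

send_rows(rows="-0.03 -0.005 0 -0.005;-0.063 -0.01 0 -0.011;-0.126 -0.016 0 -0.0215;-0.19 -0.018 0 -0.0325;-0.254 -0.015 0 -0.043;-0.317 -0.008 0 -0.054;-0.38 0.003 0 -0.065;-0.442 0.019 0 -0.0755;-0.5025 0.038 0 -0.0863")

```text
clock: 33.95
tool_pos: [0.4553, 0.0531, 0.1669]
eef_rot: [0.52, 0.854, 0.001, 0.001]
contact_force: [1.2, 0.6, 1.9]
opening: 0.15
finger_force: 25.0
```

send_rows(rows="-0.063 -0.01 0 -0.011;-0.126 -0.016 0 -0.0215;-0.19 -0.018 0 -0.0325;-0.254 -0.015 0 -0.043;-0.317 -0.008 0 -0.054;-0.38 0.003 0 -0.065;-0.442 0.019 0 -0.0755;-0.5025 0.038 0 -0.0863")

```text
clock: 34.62
tool_pos: [0.5353, -0.0753, 0.167]
eef_rot: [0.273, 0.962, 0.001, 0.001]
contact_force: [2.6, 4.6, -1.1]
opening: 0.146
finger_force: 25.0
```

```bash
python3 - <<'E'
from h import *
s=st();p=s['tool_pos'];print(s['clock'],p,s['q'].round(2),s['opening'],s['finger_force'],s['contact_force'])
M=R.from_quat(s['eef_rot']).as_matrix(); print(M[:,1])
H=np.array([.7262,.1312]); r=p[:2]-H; print(np.hypot(*r),(np.arctan2(r[1],r[0])%(2*np.pi))-(-1.781+2*np.pi))
print('to closed',(M.T@(np.r_[.667,-.1435,p[2]]-p)/.3).round(4))
E
```

```text
34.6167 [ 0.53531691 -0.07534909  0.1669995 ] [ 0.48  0.77 -0.72  1.88  0.72  0.77  0.37] 0.14593363437174642 25.009984262287617 [ 2.604151    4.561754   -1.08402101]
[0.52450965 0.85139812 0.0032974 ]
0.2812452385129003 -0.5357968396053141
to closed [-0.4929  0.0368  0.0009]
```

send_rows(rows="-0.063 -0.01 0 -0.011;-0.126 -0.016 0 -0.0215;-0.19 -0.018 0 -0.0325;-0.254 -0.015 0 -0.043;-0.317 -0.008 0 -0.054;-0.37 0.002 0 -0.063;-0.415 0.013 0 -0.071;-0.45 0.023 0 -0.078;-0.475 0.031 0 -0.083;-0.49 0.036 0 -0.0855")

```text
clock: 35.45
tool_pos: [0.6658, -0.1426, 0.167]
eef_rot: [0.008, 1.0, 0.001, 0.001]
contact_force: [0.2, 3.1, 4.4]
opening: 0.15
finger_force: 25.0
```

send_rows(rows="-0.004 0.001 0 0;-0.008 0.001 0 0;-0.012 0.001 0 0;-0.012 0.001 0 0;-0.012 0.001 0 0;-0.012 0.001 0 0")

```text
clock: 35.95
tool_pos: [0.667, -0.1428, 0.167]
eef_rot: [0.009, 1.0, 0.0, -0.0]
contact_force: [-1.9, 2.0, 6.6]
opening: 0.149
finger_force: 25.0
```

send_rows(rows="-0.006 0 0 0;-0.012 0 0 0;-0.018 0 0 0;-0.018 0 0 0;-0.018 0 0 0")

```text
clock: 36.37
tool_pos: [0.6671, -0.1428, 0.1669]
eef_rot: [0.009, 1.0, -0.001, -0.006]
contact_force: [-15.6, 3.1, 14.7]
opening: 0.148
finger_force: 25.0
```

send_rows(rows="0 0 0 0;0 0 0 0;0 0 0 0;0 0 0 0;0 0 0 0;0 0 -0.05 0;0 0 -0.15 0;0 0 -0.3 0;0 0 -0.4 0;0 0 -0.4 0", jaw=-0.2)

```text
clock: 37.2
tool_pos: [0.6769, -0.1422, 0.2958]
eef_rot: [0.01, 1.0, 0.001, 0.007]
contact_force: [0.3, 0.3, 0.5]
opening: 0.601
finger_force: 0.0
```

send_rows(rows="0.13 0 0 0;0.26 0 0 0;0.4 0 0 0;0.5 0 0 0;0.5 0 0 0;0.5 0 0 0")

```text
clock: 37.7
tool_pos: [0.5224, -0.1416, 0.2875]
eef_rot: [0.009, 1.0, -0.001, 0.0]
contact_force: [1.2, 0.3, 0.6]
opening: 0.603
finger_force: 0.0
```

```bash
python3 - <<'E'
from h import *
s=st();print(s['clock'],s['tool_pos'])
im,d,P,*_=snap('wrist')
m=(P[...,2]>.202)&(P[...,2]<.209)&(P[...,1]>-.17)&(P[...,1]<-.12)&(P[...,0]>.6)&(P[...,0]<.69)
q=P[m]; print('handle',len(q),(q.min(0)+q.max(0))/2 if len(q) else 0)
im,d,P,*_=snap('top','t10.png')
for b in blobs(im,P,(0,120,40),(4,255,255),30):print('red',b[0],b[2].round(3))
m=(P[...,2]>.12)&(P[...,2]<.2)&(P[...,0]>.69)&(P[...,0]<.72)&(P[...,1]>-.16)&(P[...,1]<.12); q=P[m]
print('face',len(q),np.polyfit(q[:,1],q[:,0],1) if len(q) else 0)
im,d,P,*_=snap('scene','s10.png')
E
```

```text
37.7 [ 0.52240827 -0.14155347  0.28749157]
handle 179 [ 0.66571397 -0.14431138  0.20436966]
red [164.03846154 201.64102564] [0.545 0.406 0.091]
face 1372 [0.01782148 0.7099249 ]
```

View pics/s10.png

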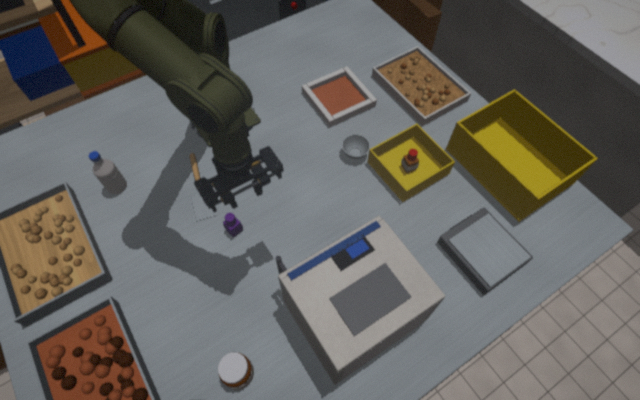

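The scene view shows the door shut, the red-capped bottle standing in the small crate at (411,157), the bowl unmoved at (355,148) and the robot clear of everything.

```bash
python3 -c "
from h import *
print(finish_job())"
```

```text
the job is handed in; nothing more can be done
None
```

The job is handed in: the one red-capped bottle present is in the small crate, both green-capped bottles stand in the rack beside the blue one, and the door is shut; I couldn't see the bottles once it closed, and no verdict came back.

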